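# Seat a stone slab in the thickness gauge and hold it for the reading

### The job

The long stone slab lies askew on the plate of the bench thickness gauge, whose measuring foot is raised. Slide it fully home into the corner, flat on the plate and flush against both the back fence and the side stop, and only then press the small lift lever right down so that the foot comes to rest on the slab. For the reading the slab must then be held: press it firmly with one slanting push, down on the plate and back against the fence together, and finish while still holding it like that, slab home and lever down; leave everything else on the bench where it is.

Things in the scene. Friction and masses are not known exactly. Their poses are not given: they have to be found in the camera images.
- gauge: Bench thickness gauge, fixed. Origin on the bench under its plate, z up; at yaw 0 its +x points away from the robot and +y to the robot's left. All gauge coordinates below are (x, y, z) in mm in this frame. Its parts: steel plate, low fence and stop on it, round column at (18, 112), 215 high, and on it an arm and head that hang over the plate.
- indicator (a point): Centre of the round indicator on the head, 58 mm in diameter, facing the robot, at (5, 40, 164) in the gauge frame: fixed. It fills x -10 to 17, y 11 to 69, z 135 to 203; the grey arm and head under it fill x -11 to 38, y 25 to 132, z 86 to 126. Keep the gripper clear of them.
- plate: The gauge's ground steel plate, 190 x 300 mm, fixed: x from -120 to 70, y from -160 to 140 in the gauge frame, its top 30 mm above the bench. Origin at the top face, straight above the gauge's origin. Stone slides on it with a friction of about 0.4, so pressing down uses up part of a push towards the fence. A small dark steel setting block, 35 x 9 x 25 mm, stands on it near (-90, 118): a bystander.
- fence: Aluminium back fence screwed to the plate: bar along the gauge's y, 20 mm high above the plate, 14 mm thick (x 30 to 44), y from -95 to 70. Its face towards the robot is the plane x = 30 of the gauge frame. Origin at the middle of that face's lower edge.
- stop: Aluminium side stop screwed to the plate: block 20 mm high above the plate, x from -12 to 28, y from 70 to 86. Its face towards -y is the plane y = 70 of the gauge frame. Origin at the middle of that face's lower edge.
- corner (a point): Point on the plate's top where the planes of fence and stop meet: (30, 70, 30) in the gauge frame.
- slab: The workpiece: longest of three banded sandstone slabs, the only one on the plate, loose, 50 x 140 x 32 mm (own x, y, z), about 0.54 kg. Origin at the centre of its underside. Home: origin at (5, 0, 30) of the gauge, axes parallel to the gauge's; near side then at x = -20, free end at y = -70, top 62 above the bench. Starts 45 to 70 mm short in x, 18 to 60 mm short in y, turned up to 0.3 rad.
- slab_center (a point): Centre of the slab, half-way up; axes as the slab's.
- foot: Flat steel measuring foot, 16 mm in diameter, on a spindle under the head at (5, 40) in the gauge frame. Origin at the centre of its underside. Slides vertically only; 1.3 N of its own weight pulls it down, the lift lever holds it up. Raised, it clears the slab's top by 8 to 11 mm; let down without a slab it would stop 27 mm above the plate, too low for the slab to pass under.
- lift_lever (a joint): Lift lever angle (rad): 0 fully down (foot let down; 17 degrees below level), 0.9 fully up (34 degrees above level); starts at 0.78 to 0.9. Stiff by friction: it stays where it is left and about 1.2 N on its end moves it. It has no spring.
- lever_end (a point): Middle of the black end tab (26 long, 18 wide, 7 mm thick) of the steel lift lever, on the left side of the head. The lever reaches from its pivot at (23, 60, 108) in the gauge frame towards the robot (-x) and swings up and down in the plane y = 60; this point is 94 mm from the pivot, 80 mm above the bench when fully down and 160 mm when fully up.
Mind the look-alikes: they are no part of the job. What is shaped like the slab but blue or red is not meant.

How it is judged:
On the way, in this order (a step that is already met when the one before it is completed fails the run):
1. the slab is home in the corner, flat and flush against fence and stop (within 2.5 mm), with the lever still up (x of slab_center in the frame of gauge between 0.0025 and 0.0075 m and y of slab_center in the frame of gauge between -0.0025 and 0.0025 m and angle between the x axis of slab_center and the x axis of gauge, either way round below 0.03 rad and angle between slab_center's own z axis and vertical below 0.03 rad and value of joint lift_lever above 0.5 rad), for 0.2 s.
2. the lift lever is pressed down and the foot rests on the slab (value of joint lift_lever below 0.12 rad and contact force between foot and slab above 0.5 N), for 0.2 s.
At the end, for the whole second after the job is handed in: The robot still pushes the slab (more than 5 N) so that it bears on the fence with more than 3 N and on the plate with more than 10 N (its own weight is 4 to 6.5 N); the slab is home in the corner within 2.5 mm and 0.03 rad, the lever is down (below 0.12 rad) and the foot rests on the slab (all of step 2 and x of slab_center in the frame of gauge between 0.0025 and 0.0075 m and y of slab_center in the frame of gauge between -0.0025 and 0.0025 m and angle between the x axis of slab_center and the x axis of gauge, either way round below 0.03 rad and angle between slab_center's own z axis and vertical below 0.03 rad and contact force between slab and fence above 3 N and contact force between slab and plate above 10 N and (contact force between slab and the fingers above 5 N or contact force between slab and the arm above 5 N)); the arm keeps its last pose, push and grip.
It fails at once if anything else on the bench is moved by more than 15 mm (distance of any of slab_short, slab_stub, setting_block, caliper, petri_dish, beaker, wash_bottle, brush from where it was at the start of the episode above 0.015 m).
It fails at once if the slab is tipped up or knocked over (angle between slab_center's own z axis and vertical above 0.35 rad).
It also fails if it takes over 54 s, if anything falls off the work surface, if the arm or the gripper's body presses on something with over 40 N, if the wrist force passes 120 N, or if a joint passes its speed limit or range.

### The arm

A 6-joint arm with a two-finger parallel gripper is mounted at the origin on the work surface. World frame = base frame: x ahead of the robot, y to its left, z up, the work surface at z = 0. Lengths are in m, angles in rad, forces in N, time in s.
With the tool pointing down it reaches from about 0.3 to 0.825 m from the base axis. Payload 5.4 kg.
Tool frame: the origin (TCP) lies midway between the tips of the shut fingers; the grasp point (between the pads) lies 19 mm behind it (ctrl.pinch_z is the distance from the TCP to the grasp point, in m); z points along the fingers, y is the line along which they close (so a half turn about z gives the same grasp; the last joint's range is limited). The gripper opens to 92 mm and grips with 3 to 60 N. Pads are 20 mm wide; open, the fingers measure 128 mm over their backs; the gripper's body (75 mm by 189 mm) begins 69 mm behind the grasp point.
Start: joints at [0.945, 0.158, 1.597, -0, 1.386, -0.21], TCP at [0.232, 0.526, 0.215] pointing down, gripper open.
Joint ranges: [-2.91, 2.91], [-0.94, 2.29], [0.18, 2.7], [-1.29, 4.43], [0.17, 2.64], [-3, 3]. Speed limits (rad/s): [2.57, 2.57, 3.14, 3.14, 3.14, 3.14].

### API

Orientations are given as [roll, pitch, yaw] about the fixed x, y, z axes, in that order (R = Rz(yaw) Ry(pitch) Rx(roll)).
In Python, from workcell import ctrl, vision gives the robot as it stands.
- The arm moves only by the tool step_arm, never from a script. Its argument "rows" is a list that holds one entry, the list of rows, each a list of 7 numbers: the turn, a rotation vector about the tool's x, y, z in degrees, then the shift along the tool's x, y, z in cm, then the closure in counts, from 0 (fully open) to 255 (shut). In form: [[[rx, ry, rz, tx, ty, tz, fingers], ...]]. A call has 1 to 20 rows; each row is the pose to reach, as a shift and turn from the pose commanded when the call began, along the tool's axes at that moment; what a row does not reach only later rows make up. A row lasts 1/8 s, in which the tool goes at most 62.5 mm and 10.7 degrees, less where a joint would pass 70% of its speed; a pose out of reach is approached as far as the arm can. A call with a gripper value outside its range is refused whole. The fingers move at their own pace and stop on an object; the grip force is fixed at half the most. Time passes only in rows, so rows that repeat a pose let the fingers close. It gives the time, the measured TCP pose, the force, the opening and the grip force at its end, in the units of the state.
- ctrl.state(): the state, without advancing time (a new reading comes with each control period).
- vision.grab_frame(name): name is "side" or "top"; returns a dict with "frame" (420x560x3 uint8, red, green, blue), "depth" (420x560 float32, m along the optical axis (not along the pixel's ray), 0 where there is no reading), "mtx" (3x3 intrinsics, pixels), "dist" ([k1, k2, p1, p2, k3] as OpenCV has them; the pictures are not rectified), "origin" and "rotation" of the camera in the world. Camera axes: x right, y up, looking along -z (the intrinsics and any distortion apply to the point x, -y, -z); pixel columns grow to the right and rows downward; lengths in m; the calibration is good to about 2 mm. A picture is of the moment at which its call begins.
- ctrl.finish_job(): hands the job in; it is judged then, once.
The state is a dict: "t": time; "qpos": joint angles; "dq": joint speeds; "joint_torque": joint torques, N m; "ee_pos": TCP position; "orientation": TCP orientation; "ft_force": force on the tool from outside, world axes, zero at the start; "torque": the same for the moment, N m; "gripper_width": finger opening in m; "grip_force": force on a finger pad.
Only numpy, scipy, OpenCV 4.12 (cv2) and the standard library are available. Lean on these libraries where they do the work, as an engineer would, in place of code of your own. Each camera call takes 0.05 s, during which the arm holds its last target. There are 200 camera calls.

## Working session

There is one attempt and no reset: what is moved stays moved. The work goes in short steps, Python scripts to look and compute and a tool call to move; the robot and the scene stay as the last step left them, time stands still between calls to the robot, and variables do not carry over. Pictures are saved under pics/ and viewed, at most 10 in all, crops included, and the job is handed in when it is done.

Besides the shell and the picture viewer there is one more tool, called after "Request:" by a JSON object that holds its "api" and its "payload", one argument or row to a line. step_arm: Moves the arm, as the interface text tells. Its arguments: {"type":"object","properties":{"rows":{"type":"array","items":{"type":"array","items":{"type":"array","items":{"type":"number"}}}}},"required":["rows"]}

```bash
mkdir -p pics; ls
cat > h.py <<'E'
import numpy as np, cv2
from scipy.spatial.transform import Rotation as R
from workcell import ctrl, vision
def grab(n):
    f=vision.grab_frame(n); return f
def pts(f,uv):
    """world points from pixels using depth"""
    uv=np.atleast_2d(np.array(uv,float))
    n=cv2.undistortPoints(uv[:,None],np.array(f["mtx"]),np.array(f["dist"]))[:,0]
    d=np.array([f["depth"][int(round(v)),int(round(u))] for u,v in uv])
    return cam(f,n,d)
def cam(f,n,d):
    c=np.c_[n[:,0]*d,-n[:,1]*d,-d]
    return c@np.array(f["rotation"]).T+np.array(f["origin"])
def ray(f,uv,z):
    """world points on plane z"""
    uv=np.atleast_2d(np.array(uv,float))
    n=cv2.undistortPoints(uv[:,None],np.array(f["mtx"]),np.array(f["dist"]))[:,0]
    o=np.array(f["origin"]); r=np.c_[n[:,0],-n[:,1],-np.ones(len(n))]@np.array(f["rotation"]).T
    return o+r*((z-o[2])/r[:,2])[:,None]
def proj(f,P):
    c=(np.atleast_2d(P)-np.array(f["origin"]))@np.array(f["rotation"])
    c=c*[1,-1,-1]
    return cv2.projectPoints(c,np.zeros(3),np.zeros(3),np.array(f["mtx"]),np.array(f["dist"]))[0][:,0]
E
python3 - <<'E'
from h import *
import pickle
s=ctrl.state(); print({k:np.round(v,3) for k,v in s.items()})
for n in ("top","side"):
    f=grab(n); pickle.dump(f,open(n+"0.pkl","wb")); print(n,np.round(f["origin"],3),np.round(f["rotation"],2).tolist(),np.round(f["mtx"],0).tolist(),f["dist"])
    cv2.imwrite(f"pics/{n}0.png",cv2.resize(f["frame"][:,:,::-1],(784,588)))
E
```

```text
pics
{'t': np.float64(0.0), 'qpos': array([ 0.945,  0.159,  1.598, -0.   ,  1.386, -0.21 ]), 'dq': array([-0.   ,  0.001, -0.002,  0.001,  0.   , -0.002]), 'joint_torque': array([-2.0000e-03, -3.8558e+01, -3.2211e+01,  7.0000e-02,  3.8000e-02,
       -0.0000e+00]), 'ee_pos': array([0.232, 0.525, 0.214]), 'orientation': array([-3.14 , -0.   ,  2.726]), 'ft_force': array([-0.696,  0.202,  0.187]), 'torque': array([-0.033, -0.022, -0.017]), 'grip_force': np.float64(0.0), 'gripper_width': np.float64(0.092)}
top [0.278 0.101 1.283] [0.18, -0.01, -1.56] [[513.0, 0.0, 288.0], [0.0, 513.0, 201.0], [0.0, 0.0, 1.0]] [-0.19716748  0.          0.          0.          0.        ]
side [ 0.353 -0.475  0.852] [0.67, 0.02, -0.21] [[384.0, 0.0, 281.0], [0.0, 384.0, 208.0], [0.0, 0.0, 1.0]] [-0.08686643  0.          0.          0.          0.        ]
```

```bash
sed -i 's/np.array(f\["rotation"\])/R.from_euler("xyz",f["rotation"]).as_matrix()/g' h.py; grep -c from_euler h.py
```

```text
3
```

View pics/top0.png

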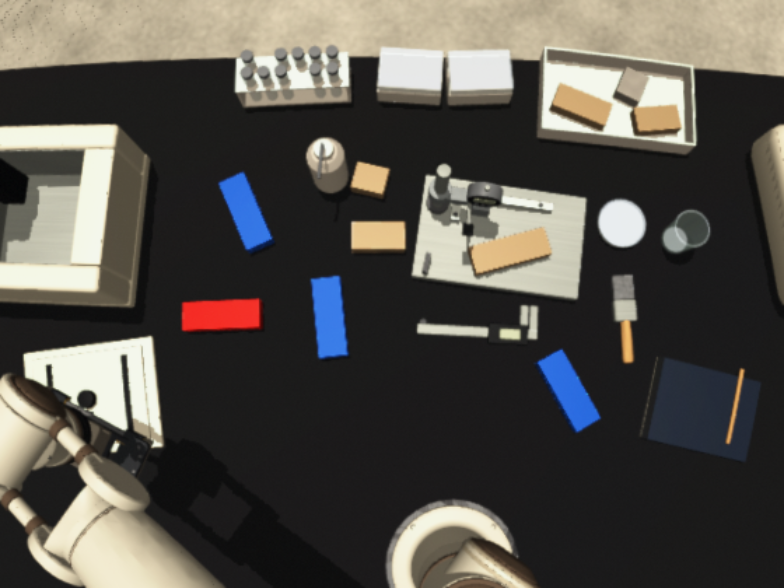

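View pics/side0.png

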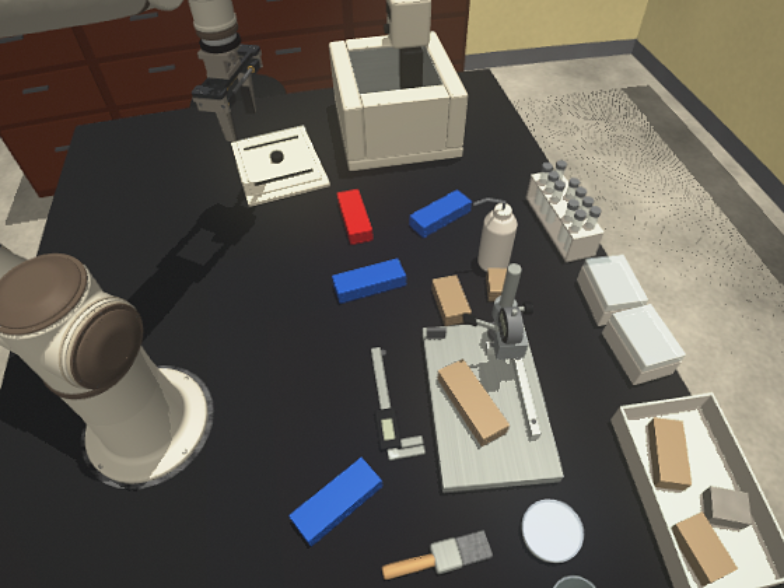

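Top picture (784 px wide): the slab on the plate is at about (510,250). Look-alikes are sandstone at (378,236), (370,180), (581,105) and (657,120), blue at (245,211), (329,317) and (569,390), and red at (221,315). I choose the one on the plate at (510,250) and check it in a crop.

Run:
```python
from h import *
import pickle
f=pickle.load(open("top0.pkl","rb"))
im=f["frame"][115:225,285:430]
cv2.imwrite("pics/crop0.png",cv2.resize(im[:,:,::-1],None,fx=5,fy=5,interpolation=cv2.INTER_CUBIC))
# plate corners approx
c=np.array([(427,176),(586,199),(577,299),(412,278)])/1.4
print(np.round(ray(f,c,0.03),4)); print(np.round(pts(f,[(364,179),(385,205)]),4))
# slab mask: colour + depth height
H,W=f["depth"].shape; u,v=np.meshgrid(np.arange(W),np.arange(H))
n=cv2.undistortPoints(np.c_[u.ravel(),v.ravel()].astype(float)[:,None],np.array(f["mtx"]),np.array(f["dist"]))[:,0]
P=cam(f,n,f["depth"].ravel()).reshape(H,W,3)
hsv=cv2.cvtColor(f["frame"],cv2.COLOR_RGB2HSV)
m=((hsv[...,0]>8)&(hsv[...,0]<22)&(hsv[...,1]>90)&(np.abs(P[...,2]-.062)<.006)).astype(np.uint8)
nl,lab,st,ce=cv2.connectedComponentsWithStats(m)
l=lab[179,364]; print(st[l],np.median(P[lab==l],0))
print(cv2.minAreaRect(P[lab==l][:,:2].astype(np.float32)*1000))
# plate points
b=P[115:225,285:430].reshape(-1,3); b=b[np.abs(b[:,2]-.03)<.006]; print(len(b),np.median(b[:,2]),cv2.minAreaRect(b[:,:2].astype(np.float32)*1000))
```

```text
[[ 0.6969  0.0485  0.03  ]
 [ 0.6579 -0.2453  0.03  ]
 [ 0.4714 -0.2207  0.03  ]
 [ 0.507   0.0751  0.03  ]]
[[ 0.5508 -0.0946  0.0647]
 [ 0.4922 -0.1514  0.0328]]
[ 335  163   59   33 1083] [ 0.55177198 -0.09490895  0.06134408]
((552.310546875, -95.84291076660156), (49.74558639526367, 140.0940399169922), 15.846593856811523)
5748 0.02957399857877885 ((588.781005859375, -67.77993774414062), (335.6561279296875, 192.29498291015625), 82.96617126464844)
```

View pics/crop0.png

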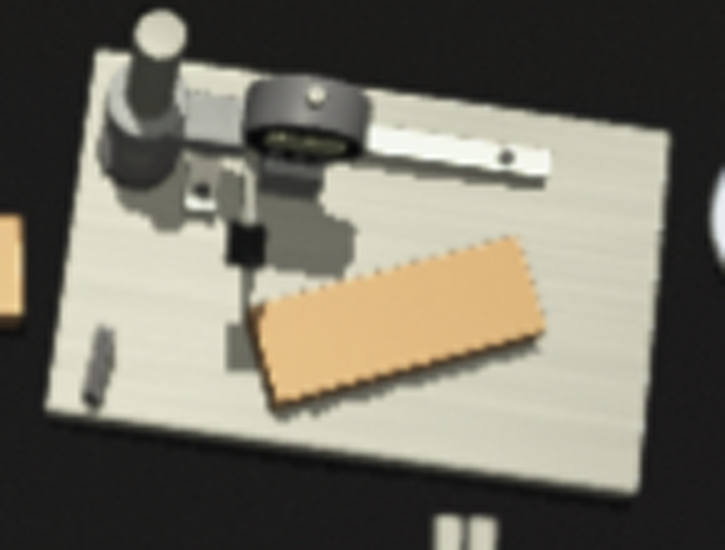

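The crop shows the sandstone slab on the plate, with corners near (262,305), (515,240), (543,325) and (275,405). The plate corners are (97,48), (670,130), (637,494) and (47,411), and the raised lever's tab is at (246,243). This is the slab described in the task.

```bash
cat >> h.py <<'E'
def fit(G,Wd):
    """2D rigid fit G->W (m): returns yaw, t, residual"""
    g=G-G.mean(0); w=Wd-Wd.mean(0)
    a=np.arctan2((g[:,0]*w[:,1]-g[:,1]*w[:,0]).sum(),(g*w).sum())
    c,s=np.cos(a),np.sin(a); M=np.array([[c,-s],[s,c]])
    t=Wd.mean(0)-M@G.mean(0); return a,t,Wd-(G@M.T+t)
def g2w(a,t,p):
    c,s=np.cos(a),np.sin(a); return np.array([[c,-s],[s,c]])@np.array(p)+t
def w2g(a,t,p):
    c,s=np.cos(a),np.sin(a); return np.array([[c,s],[-s,c]])@(np.array(p)-t)
def delta(xyz,yaw,roll=np.pi,pitch=0):
    """turn (deg) and shift (cm) in tool axes from the measured pose"""
    s=ctrl.state(); A=R.from_euler("xyz",s["orientation"]); B=R.from_euler("xyz",[roll,pitch,yaw])
    return np.round((A.inv()*B).as_rotvec(degrees=True),2), np.round(A.inv().apply(np.array(xyz)-s["ee_pos"])*100,2)
E
python3 - <<'E'
from h import *
import pickle
f=pickle.load(open("top0.pkl","rb"))
G=np.array([(70,140),(70,-160),(-120,-160),(-120,140)])/1000.
c=np.array([(97,48),(670,130),(637,494),(47,411)])/5.+[285-.4,115-.4]
a,t,r=fit(G,ray(f,c,.03)[:,:2]); print("top",a,t,np.round(r*1000,1).tolist())
h=pickle.load(open("side0.pkl","rb"))
c=np.array([(562,476),(444,490),(422,329)])/1.4
a2,t2,r2=fit(G[[1,2,3]],ray(h,c,.03)[:,:2]); print("side",a2,t2,np.round(r2*1000,1).tolist())
# slab top corners
c=np.array([(262,305),(515,240),(543,325),(275,405)])/5.+[284.6,114.6]
S=np.array([(25,70),(25,-70),(-25,-70),(-25,70)])/1000.
c[0]=c[0]
sa,stt,sr=fit(S,ray(f,c,.062)[:,:2]); print("slab",sa,stt,np.round(sr*1000,1).tolist(),"in gauge",w2g(a,t,stt),sa-a)
sy=np.deg2rad(15.85); sc=np.array([.5523,-.0958])
print("rect in gauge",w2g(a,t,sc),sy-a)
p=g2w(sy,sc,(0,-.042)); print("grip",p, delta([*p,.16],np.pi/2+sy))
# check via known things: indicator, foot, fence end, lever tab
c=np.array([(316,95),(548,165),(246,243)])/5.+[284.6,114.6]
print([np.round(w2g(a,t,ray(f,q,z)[0,:2]),4) for q,z in zip(c,(.203,.05,.155))])
q=proj(f,[[*g2w(a,t,x[:2]),x[2]] for x in [(.03,-.095,.05),(.044,-.095,.05),(-.055,.06,.158)]]); print((q-[284.6,114.6])*5)
E
```

```text
top -0.13142086912053091 [ 0.61266912 -0.0781355 ] [[0.5, -0.5], [1.0, 0.3], [-0.9, 0.7], [-0.6, -0.6]]
side -0.1252564764367977 [ 0.60809543 -0.08176683] [[-2.7, 2.9], [1.3, -1.1], [1.4, -1.8]]
slab 0.2744077468878952 [ 0.5532952  -0.09645674] [[0.8, -6.3], [-2.6, 1.9], [2.6, 2.8], [-0.8, 1.5]] in gauge [-0.05646105 -0.02594379] 0.4058286160084261
rect in gauge [-0.05753373 -0.02542312] 0.40805555556163214
grip [ 0.56377103 -0.13620316] (array([-1.000e-01,  2.000e-02,  5.033e+01]), array([-57.09, -47.12,   5.43]))
[array([0.0042, 0.0402]), array([ 0.0361, -0.0939]), array([-0.0544,  0.0598])]
[[549.09808992 176.88013876]
 [551.62148053 150.46566546]
 [246.0261769  242.59831407]]
```

Request:
{"api": "step_arm", "payload": {
  "rows": [
    [[0,0,50.3,-57.1,-47.1,0,0],[0,0,50.3,-57.1,-47.1,0,0],[0,0,50.3,-57.1,-47.1,0,0],[0,0,50.3,-57.1,-47.1,0,0],[0,0,50.3,-57.1,-47.1,0,0],[0,0,50.3,-57.1,-47.1,0,0],[0,0,50.3,-57.1,-47.1,0,0],[0,0,50.3,-57.1,-47.1,0,0],[0,0,50.3,-57.1,-47.1,0,0],[0,0,50.3,-57.1,-47.1,0,0],[0,0,50.3,-57.1,-47.1,0,0],[0,0,50.3,-57.1,-47.1,0,0],[0,0,50.3,-57.1,-47.1,0,0],[0,0,50.3,-57.1,-47.1,0,0],[0,0,50.3,-57.1,-47.1,0,0],[0,0,50.3,-57.1,-47.1,0,0]]
  ]
}}

```text
t: 2.1
ee_pos: [0.5642, -0.1344, 0.2148]
orientation: [3.141, 0.0, 1.849]
ft_force: [-0.9, -1.0, 0.2]
gripper_width: 0.092
grip_force: 0.0
```

Run:
```python
from h import *
s=ctrl.state(); print(s["t"],s["ee_pos"],s["orientation"],s["ft_force"])
print(delta([.5638,-.1362,.053],np.pi/2+.2766))
```

```text
2.1 [ 0.56416279 -0.13435714  0.21482276] [3.14140940e+00 8.57513307e-05 1.84941012e+00] [-0.91471577 -0.99261513  0.20326016]
(array([0.01, 0.  , 0.12]), array([-0.17, -0.09, 16.18]))
```

Request:
{"api": "step_arm", "payload": {
  "rows": [
    [[0,0,0.1,-0.2,-0.1,6,0],[0,0,0.1,-0.2,-0.1,12,0],[0,0,0.1,-0.2,-0.1,16.2,0],[0,0,0.1,-0.2,-0.1,16.2,0],[0,0,0.1,-0.2,-0.1,16.2,80],[0,0,0.1,-0.2,-0.1,16.2,255],[0,0,0.1,-0.2,-0.1,16.2,255],[0,0,0.1,-0.2,-0.1,16.2,255],[0,0,0.1,-0.2,-0.1,16.2,255]]
  ]
}}

```text
t: 3.22
ee_pos: [0.5642, -0.1379, 0.0532]
orientation: [3.141, 0.001, 1.846]
ft_force: [-0.9, -0.2, 2.3]
gripper_width: 0.0497
grip_force: 30.0
```

Run:
```python
from h import *
import pickle
s=ctrl.state(); print(s["t"],s["ee_pos"],s["orientation"],s["ft_force"],s["gripper_width"],s["grip_force"])
a=-.131; t=np.array([.6127,-.0781])
print("tcp gauge",w2g(a,t,s["ee_pos"][:2]))
for n in ("side",):
    f=grab(n); cv2.imwrite("pics/s1.png",cv2.resize(f["frame"][180:380,270:430,::-1],None,fx=3,fy=3,interpolation=cv2.INTER_CUBIC))
# home-ward: aligned, 6 mm short of fence, and y 8 mm short
p=g2w(a,t,(.005-.006,-.042-.008)); print(delta([*p,s["ee_pos"][2]],np.pi/2+a))
```

```text
3.225 [ 0.5641991  -0.13791681  0.0531577 ] [3.14117873e+00 5.19101215e-04 1.84618815e+00] [-0.86548645 -0.20657007  2.34069718] 0.04967638814071426 30.00133842229843
tcp gauge [-0.04027173 -0.06563974]
(array([3.000e-02, 2.000e-02, 2.329e+01]), array([-0.12,  4.22,  0.  ]))
```

View pics/s1.png

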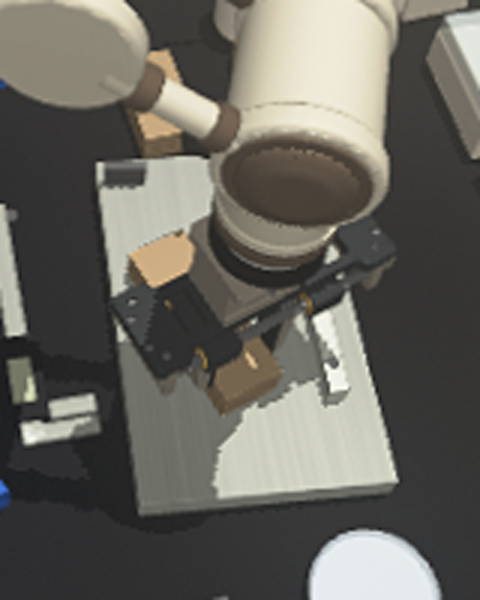

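Request:
{"api": "step_arm", "payload": {
  "rows": [
    [[0,0,5,0,0,0,255],[0,0,10,0,0,0,255],[0,0,15,0,0.2,0,255],[0,0,19,0,0.8,0,255],[0,0,23.3,0,1.5,0,255],[0,0,23.3,0,2.2,0,255],[0,0,23.3,0,2.9,0,255],[0,0,23.3,0,3.5,0,255],[0,0,23.3,-0.1,4.2,0,255],[0,0,23.3,-0.1,4.2,0,255],[0,0,23.3,-0.1,4.2,0,255],[0,0,23.3,-0.1,4.2,0,255]]
  ]
}}

```text
t: 4.78
ee_pos: [0.605, -0.1276, 0.0531]
orientation: [3.14, 0.0, 1.439]
ft_force: [-0.4, -0.9, 4.7]
gripper_width: 0.0495
grip_force: 30.0
```

Run:
```python
from h import *
s=ctrl.state(); print(s["t"],s["ee_pos"],s["orientation"],s["ft_force"],s["gripper_width"])
a=-.131; t=np.array([.6127,-.0781])
print("tcp gauge",w2g(a,t,s["ee_pos"][:2]), "yaw err deg",np.degrees(s["orientation"][2]-np.pi/2-a))
f=grab("top"); cv2.imwrite("pics/t2.png",cv2.resize(f["frame"][115:225,285:430,::-1],None,fx=5,fy=5,interpolation=cv2.INTER_CUBIC))
```

```text
4.775 [ 0.60498672 -0.12757593  0.05314022] [3.14046475e+00 4.26109461e-04 1.43946202e+00] [-0.43338663 -0.89651394  4.66168625] 0.04946282063356978
tcp gauge [-0.00118436 -0.05005956] yaw err deg -0.019154614081523625
```

View pics/t2.png

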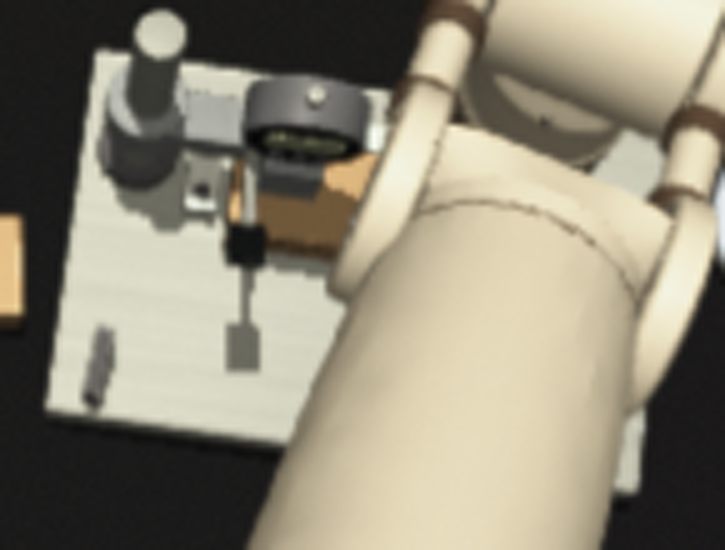

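The slab followed the gripper: its left end is at about px 232 and it lies parallel to the fence. Next I feel for the fence and stop.

Request:
{"api": "step_arm", "payload": {
  "rows": [
    [[0,0,0,0,0.2,0,255],[0,0,0,0,0.4,0,255],[0,0,0,0,0.5,0,255],[0,0,0,0,0.6,0,255],[0,0,0,0,0.7,0,255],[0,0,0,0,0.7,0,255],[0,0,0,0,0.7,0,255]]
  ]
}}

```text
t: 5.7
ee_pos: [0.6097, -0.1279, 0.0532]
orientation: [-3.137, -0.0, 1.44]
ft_force: [-9.9, 1.3, 12.8]
gripper_width: 0.0498
grip_force: 30.0
```

Request:
{"api": "step_arm", "payload": {
  "rows": [
    [[0,0,0,0.2,0,0,255],[0,0,0,0.4,0,0,255],[0,0,0,0.5,0,0,255],[0,0,0,0.6,0,0,255],[0,0,0,0.7,0,0,255],[0,0,0,0.7,0,0,255],[0,0,0,0.7,0,0,255]]
  ]
}}

```text
t: 6.58
ee_pos: [0.6102, -0.1246, 0.0532]
orientation: [-3.137, 0.006, 1.439]
ft_force: [-11.2, -10.5, 10.1]
gripper_width: 0.0497
grip_force: 30.0
```

```bash
cat > st.py <<'E'
from h import *
a=-.131; t=np.array([.6127,-.0781])
s=ctrl.state(); c,sn=np.cos(a),np.sin(a)
F=s["ft_force"]
print("t",s["t"],"tcp gauge",np.round(w2g(a,t,s["ee_pos"][:2])*1000,1),np.round(s["ee_pos"][2]*1000,1),"yaw err",np.round(np.degrees(s["orientation"][2]-np.pi/2-a),2),"ori",np.round(s["orientation"],3),"F gauge",np.round([c*F[0]+sn*F[1],-sn*F[0]+c*F[1],F[2]],1),s["gripper_width"])
E
python3 st.py
```

```text
t 6.575 tcp gauge [  3.6 -46.5] 53.2 yaw err -0.03 ori [-3.137  0.006  1.439] F gauge [ -9.7 -11.8  10.1] 0.04970010004028104
```

Request:
{"api": "step_arm", "payload": {
  "rows": [
    [[0,0,0,0.1,-0.1,-0.1,255],[0,0,0,0.2,-0.1,-0.1,255],[0,0,0,0.3,-0.1,-0.1,255],[0,0,0,0.3,-0.1,-0.1,255],[0,0,0,0.3,-0.1,-0.1,255]]
  ]
}}

```text
t: 7.2
ee_pos: [0.6106, -0.1215, 0.0532]
orientation: [-3.14, 0.005, 1.439]
ft_force: [-6.6, -10.9, 1.0]
gripper_width: 0.0491
grip_force: 30.0
```

```bash
python3 st.py
```

```text
t 7.2 tcp gauge [  3.6 -43.3] 53.2 yaw err -0.04 ori [-3.14   0.005  1.439] F gauge [ -5.2 -11.6   1. ] 0.049094492532400655
```

Request:
{"api": "step_arm", "payload": {
  "rows": [
    [[0,0,0,0.1,0,0,255],[0,0,0,0.2,0,0,255],[0,0,0,0.3,0,0,255],[0,0,0,0.3,0,0,255],[0,0,0,0.3,0,0,255]]
  ]
}}

```text
t: 7.82
ee_pos: [0.6106, -0.1214, 0.0532]
orientation: [-3.14, 0.01, 1.439]
ft_force: [-6.8, -20.4, 1.4]
gripper_width: 0.0494
grip_force: 30.0
```

```bash
python3 st.py
```

```text
t 7.825 tcp gauge [  3.6 -43.2] 53.2 yaw err -0.04 ori [-3.14   0.01   1.439] F gauge [ -4.1 -21.1   1.4] 0.049438140267895246
```

Request:
{"api": "step_arm", "payload": {
  "rows": [
    [[0,0,0,-0.2,0,0,255],[0,0,0,-0.4,0,0,255],[0,0,0,-0.4,0,0,0],[0,0,0,-0.4,0,0,0],[0,0,0,-0.4,0,0,0],[0,0,0,-0.4,0,-2,0],[0,0,0,-0.4,0,-5,0],[0,0,0,-0.4,-2,-5,255],[0,0,0,0,-5.4,-5,255],[0,0,0,0,-5.4,-5,255],[0,0,0,0,-5.4,-5,255],[0,0,0,0,-5.4,-5,255],[0,0,0,0,-5.4,-5,255]]
  ]
}}

```text
t: 9.45
ee_pos: [0.5594, -0.1083, 0.1038]
orientation: [3.141, 0.0, 1.439]
ft_force: [0.3, -0.5, 0.2]
gripper_width: 0.0338
grip_force: 0.0
```

```bash
python3 st.py
python3 - <<'E'
from h import *
f=grab("side"); cv2.imwrite("pics/s3.png",cv2.resize(f["frame"][200:360,280:420,::-1],None,fx=4,fy=4,interpolation=cv2.INTER_CUBIC))
E
```

```text
t 9.45 tcp gauge [-48.8 -36.9] 103.8 yaw err -0.02 ori [3.141 0.    1.439] F gauge [ 0.3 -0.5  0.2] 0.03380774022113121
```

View pics/s3.png

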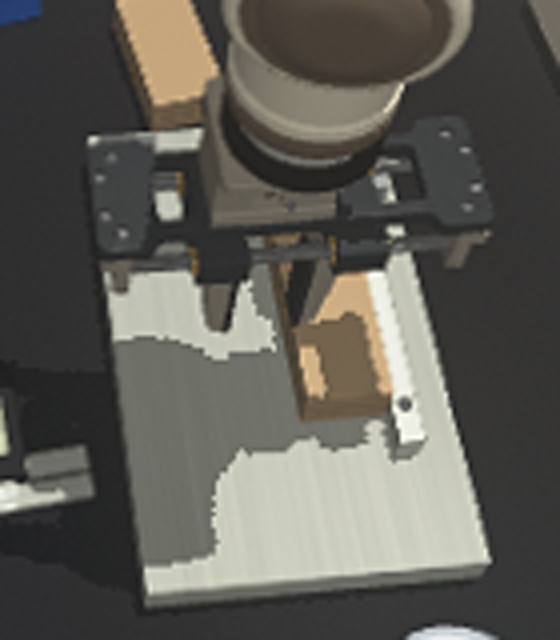

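The slab's free end is at (305-390, 400), right against the fence with no visible gap. Next I firm it up with a push of the closed fingers on the near face.

Request:
{"api": "step_arm", "payload": {
  "rows": [
    [[0,0,0,0,-0.4,0,255],[0,0,0,0,-0.4,0,255],[0,0,0,0,-0.4,0,255],[0,0,0,0,-0.4,3,255],[0,0,0,0,-0.4,6,255],[0,0,0,0,-0.4,6,255],[0,0,0,0,0.2,6,255],[0,0,0,0,0.8,6,255],[0,0,0,0,1.0,6,255],[0,0,0,0,1.2,6,255],[0,0,0,0,1.4,6,255],[0,0,0,0,1.4,6,255],[0,0,0,0,1.4,6,255]]
  ]
}}

```text
t: 11.12
ee_pos: [0.5725, -0.1099, 0.0435]
orientation: [-3.141, -0.0, 1.44]
ft_force: [-0.5, -0.2, 1.0]
gripper_width: 0.0006
grip_force: 0.3
```

```bash
python3 st.py
```

```text
t 11.125 tcp gauge [-35.7 -36.8] 43.5 yaw err -0.02 ori [-3.141 -0.     1.44 ] F gauge [-0.5 -0.2  1. ] 0.0006334822423422239
```

Request:
{"api": "step_arm", "payload": {
  "rows": [
    [[0,0,0,0,0.2,0,255],[0,0,0,0,0.4,0,255],[0,0,0,0,0.6,0,255],[0,0,0,0,0.8,0,255],[0,0,0,0,0.8,0,255]]
  ]
}}

```text
t: 11.75
ee_pos: [0.5728, -0.1099, 0.0435]
orientation: [-3.122, -0.001, 1.441]
ft_force: [-31.0, 2.5, 26.1]
gripper_width: 0.0003
grip_force: 16.8
```

```bash
python3 st.py
```

```text
t 11.75 tcp gauge [-35.4 -36.7] 43.5 yaw err 0.07 ori [-3.122e+00 -1.000e-03  1.441e+00] F gauge [-31.1  -1.5  26.1] 0.00028045854100734784
```

Request:
{"api": "step_arm", "payload": {
  "rows": [
    [[0,0,0,0,-1,0,255],[0,0,0,0,-2.5,0,255],[0,0,0,0,-3.5,-5,255],[0,0,0,0,-3.5,-11,255],[0,0,0,0,-3.5,-17,255],[0,0,0,0,-3.5,-20,255],[0,0,10,1,-3.5,-20,255],[0,0,20,4,-3.5,-20,255],[0,0,30,7,-3.5,-20,255],[0,0,40,9.7,-3.5,-20,255],[0,0,50,9.7,-3.5,-20,255],[0,0,60,9.7,-3.5,-20,255],[0,0,70,9.7,-3.5,-20,255],[0,0,80,9.7,-3.5,-20,255],[0,0,90,9.7,-3.5,-20,255],[0,0,90,9.7,-3.5,-20,255],[0,0,90,9.7,-3.5,-20,255]]
  ]
}}

```text
t: 13.88
ee_pos: [0.5587, -0.0102, 0.2436]
orientation: [-3.141, -0.0, -0.128]
ft_force: [-0.7, 0.4, 0.4]
gripper_width: 0.0004
grip_force: 0.0
```

```bash
python3 st.py
python3 - <<'E'
from h import *
a=-.131; t=np.array([.6127,-.0781])
f=grab("side"); q=proj(f,[[*g2w(a,t,x[:2]),x[2]] for x in [(-.02,-.07,.062),(.03,-.07,.062),(-.02,-.07,.03),(-.02,.07,.062),(-.055,.06,.16)]]);print(np.round((q-[269.5,199.5])*4))
cv2.imwrite("pics/s4.png",cv2.resize(f["frame"][200:350,270:410,::-1],None,fx=4,fy=4,interpolation=cv2.INTER_CUBIC))
E
```

```text
t 13.875 tcp gauge [-62.5  60.3] 243.6 yaw err -89.85 ori [-3.141 -0.    -0.128] F gauge [-0.7  0.3  0.4] 0.00038572450826362796
[[353. 396.]
 [441. 389.]
 [345. 421.]
 [309. 185.]
 [271. 109.]]
```

View pics/s4.png

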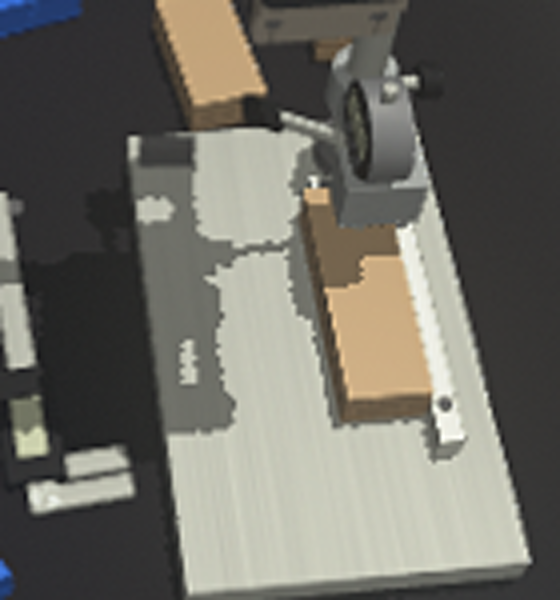

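The slab's end corners are at (347,398) and (433,393), flush along the fence. Its far end meets the stop near (310,188). The lever tab at (262,108) is still up, so I press it next.

Request:
{"api": "step_arm", "payload": {
  "rows": [
    [[0,0,0,0,0,4,255],[0,0,0,0,0,7,255],[0,0,0,0,0,8,255],[0,0,0,0,0,9,255],[0,0,0,0,0,10,255],[0,0,0,0,0,11,255],[0,0,0,0,0,12,255],[0,0,0,0,0,13,255],[0,0,0,0,0,14,255],[0,0,0,0,0,15,255],[0,0,0,0,0,15.4,255],[0,0,0,0,0,15.4,255],[0,0,0,0,0,15.4,255]]
  ]
}}

```text
t: 15.55
ee_pos: [0.5585, -0.0102, 0.0896]
orientation: [3.142, 0.0, -0.131]
ft_force: [0.2, -0.3, -0.0]
gripper_width: -0.0
grip_force: 0.0
```

```bash
python3 st.py
```

```text
t 15.55 tcp gauge [-62.6  60.2] 89.6 yaw err -90.01 ori [ 3.142  0.    -0.131] F gauge [ 0.3 -0.2 -0. ] -1.3797223037375966e-05
```

Request:
{"api": "step_arm", "payload": {
  "rows": [
    [[0,0,0,0,0,0.2,255],[0,0,0,0,0,0.4,255],[0,0,0,0,0,0.6,255],[0,0,0,0,0,0.8,255],[0,0,0,0,0,0.8,255],[0,0,0,0,0,0.8,255]]
  ]
}}

```text
t: 16.3
ee_pos: [0.5599, -0.0102, 0.0863]
orientation: [3.141, -0.002, -0.131]
ft_force: [-11.3, 3.0, 26.6]
gripper_width: 0.0005
grip_force: 19.8
```

```bash
python3 st.py
python3 - <<'E'
from h import *
f=grab("side")
cv2.imwrite("pics/s5.png",cv2.resize(f["frame"][180:330,270:410,::-1],None,fx=4,fy=4,interpolation=cv2.INTER_CUBIC))
E
```

```text
t 16.3 tcp gauge [-61.2  60.4] 86.3 yaw err -89.98 ori [ 3.141e+00 -2.000e-03 -1.310e-01] F gauge [-11.6   1.5  26.6] 0.0005337728992048342
```

View pics/s5.png

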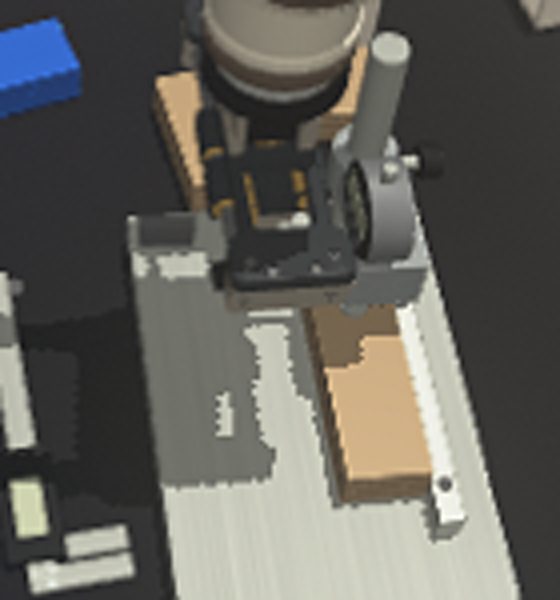

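Lever is on its lower stop: 26 N on the tool at z 86 mm. The slab's end corner is unchanged at (347,478), which matches its earlier position in this shifted crop. Now to the holding push.

Request:
{"api": "step_arm", "payload": {
  "rows": [
    [[0,0,0,0,0,-1,255],[0,0,0,0,0,-6,255],[0,0,0,0,0,-12,255],[0,0,0,0,0,-16,255],[0,0,-10,0,2,-16,255],[0,0,-20,0,5,-16,255],[0,0,-30,0,8,-16,255],[0,0,-40,1.0,9.8,-16,255],[0,0,-50,1.2,9.8,-16,255],[0,0,-60,1.2,9.8,-16,255],[0,0,-70,1.2,9.8,-16,255],[0,0,-80,1.2,9.8,-16,255],[0,0,-90,1.2,9.8,-16,255],[0,0,-90,1.2,9.8,-10,255],[0,0,-90,1.2,9.8,-4,255],[0,0,-90,1.2,9.8,2,255],[0,0,-90,1.2,9.8,3.6,255],[0,0,-90,1.2,9.8,3.6,255],[0,0,-90,1.2,9.8,3.6,255]]
  ]
}}

```text
t: 18.73
ee_pos: [0.5599, -0.1099, 0.0486]
orientation: [3.137, 0.001, 1.439]
ft_force: [0.2, -0.4, 1.2]
gripper_width: 0.0003
grip_force: 0.0
```

```bash
python3 st.py
```

```text
t 18.725 tcp gauge [-48.2 -38.4] 48.6 yaw err -0.02 ori [3.137e+00 1.000e-03 1.439e+00] F gauge [ 0.3 -0.4  1.2] 0.00033712863975834424
```

Request:
{"api": "step_arm", "payload": {
  "rows": [
    [[0,0,0,0,0.4,0,255],[0,0,0,0,0.9,0,255],[0,0,0,0,1.2,0,255],[0,0,0,0,1.4,0,255],[0,0,0,0,1.6,0.1,255],[0,0,0,0,1.8,0.1,255],[0,0,0,0,2.0,0.1,255],[0,0,0,0,2.0,0.1,255],[0,0,0,0,2.0,0.1,255],[0,0,0,0,2.0,0.1,255]]
  ]
}}

```text
t: 19.98
ee_pos: [0.5727, -0.1108, 0.0442]
orientation: [-3.129, -0.0, 1.44]
ft_force: [-18.0, 1.4, 15.4]
gripper_width: 0.0004
grip_force: 9.8
```

```bash
python3 st.py
```

```text
t 19.975 tcp gauge [-35.4 -37.7] 44.2 yaw err 0.03 ori [-3.129 -0.     1.44 ] F gauge [-18.   -1.   15.4] 0.00037572564738831953
```

Request:
{"api": "step_arm", "payload": {
  "rows": [
    [[0,0,0,0,0,0,255],[0,0,0,0,0,0,255],[0,0,0,0,0,0,255],[0,0,0,0,0,0,255]]
  ]
}}

```text
t: 20.48
ee_pos: [0.5727, -0.1108, 0.0443]
orientation: [-3.13, -0.0, 1.44]
ft_force: [-17.9, 1.5, 15.6]
gripper_width: 0.0008
grip_force: 9.7
```

```bash
python3 st.py
python3 - <<'E'
from h import *
ims=[]
f=grab("side"); A=cv2.resize(f["frame"][200:330,280:410,::-1],None,fx=3,fy=3,interpolation=cv2.INTER_CUBIC)
f=grab("top"); B=cv2.resize(f["frame"][115:245,285:415,::-1],None,fx=3,fy=3,interpolation=cv2.INTER_CUBIC)
cv2.imwrite("pics/s6.png",np.hstack([A,B]))
E
```

```text
t 20.475 tcp gauge [-35.4 -37.7] 44.3 yaw err 0.03 ori [-3.13 -0.    1.44] F gauge [-18.   -0.9  15.6] 0.0008244055054004596
```

View pics/s6.png

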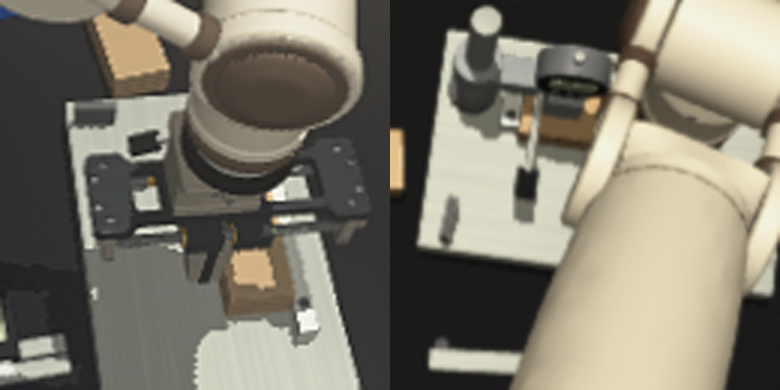

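The lever tab is now low at (526,185). The slab's left end meets the stop near (520,115), its end is against the fence in the left crop, and the push is steady at about 18 N back and 15.6 N down. Handing in.

```bash
python3 -c "
from workcell import ctrl
print(ctrl.finish_job())"
```

```text
the job is handed in; nothing more can be done
None
```

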